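# Fill the empty places on the drying bar

### The job

Two spare carriers stand on the bench: hang them on the bar of the drying stand so that each of its three pointers has one carrier, going in over the bar at an open end (the cover strip shuts off the middle) and sliding each along until its handle lines up with its pointer. Leave the carrier that already hangs in its place, keep the spares upright, do not disturb the lamp, bottle or tape, and let the carriers hang free and still.

Things in the scene. Friction and masses are not known exactly. Their poses are not given: they have to be found in the camera images.
- stand: Fixed drying stand. Origin on the bench below the middle of its bar; y along the bar, x across it away from the robot, z up. Bar: round, 12 mm, axis 260 mm high, y = -180 to 180 mm. Brackets from behind hold it from below at y = +-40 and let hooks slide by; uprights at x = 95, y = +-40. A carrier cannot pass another on the bar.
- cover (a point): Middle of the front edge of the stand's cover strip, on its top, 290 mm high. The strip, 4 mm thick, lies 20 mm over the bar, from 22 mm in front of the bar's axis to 105 mm behind, y = -115 to 115 mm: hooks go over the bar only beyond its ends. Three dark ribs across it at y = -80, 0 and 80 mm are the pointers. Axes as the stand's.
- open_left (a point): Point on the bar's axis in the middle of its left open end (stand y = +145 mm). Axes as the stand's.
- open_right (a point): Point on the bar's axis in the middle of its right open end (stand y = -145 mm). Axes as the stand's.
- mark_left (a point): Point on the bar's axis below the left pointer (stand y = +80 mm). Axes as the stand's.
- mark_mid (a point): Point on the bar's axis below the middle pointer. Axes as the stand's.
- mark_right (a point): Point on the bar's axis below the right pointer (stand y = -80 mm). Axes as the stand's.
- carrier_a: A spare, standing on the bench. Steel carrier, 185 mm tall, 0.12 to 0.2 kg. Origin under its foot, straight below the hook's seat; z up, x from handle to hook. Foot: tray 60 mm (x -20 to 40) by 44 mm (y), 15 mm high, two pins 27 mm high; a flat stem rises at x = -17 mm.
- carrier_a_seat (a point): Seat of the hook of spare carrier_a, 170 mm above its foot: lies on the bar's axis when hung. Axes as the carrier's. Inverted V hook, open below, 24 mm wide (y), top 15 mm above the seat; rear lip at x = 14 to 18 mm ends 18 mm below it; mouth 28 mm wide between stem and lip. The lip clears the bar 30 mm above the hung height, the foot passing under the bar from the front.
- carrier_a_grip (a point): Grip point of the handle of spare carrier_a, 70 mm in front (-x) of the hook's seat and level with it. Black upright plate 10 mm thick (y), 32 mm wide (x), from 35 mm below this point to 15 mm above; an arm joins its foot to the stem. Grip it across y from above.
- carrier_b: A spare, standing on the bench. Steel carrier, 185 mm tall, 0.12 to 0.2 kg. Origin under its foot, straight below the hook's seat; z up, x from handle to hook. Foot: tray 60 mm (x -20 to 40) by 44 mm (y), 15 mm high, two pins 27 mm high; a flat stem rises at x = -17 mm.
- carrier_b_seat (a point): Seat of the hook of spare carrier_b, 170 mm above its foot: lies on the bar's axis when hung. Axes as the carrier's. Inverted V hook, open below, 24 mm wide (y), top 15 mm above the seat; rear lip at x = 14 to 18 mm ends 18 mm below it; mouth 28 mm wide between stem and lip. The lip clears the bar 30 mm above the hung height, the foot passing under the bar from the front.
- carrier_b_grip (a point): Grip point of the handle of spare carrier_b, 70 mm in front (-x) of the hook's seat and level with it. Black upright plate 10 mm thick (y), 32 mm wide (x), from 35 mm below this point to 15 mm above; an arm joins its foot to the stem. Grip it across y from above.
- carrier_hung: Hangs already on the bar at one of the pointers, handle to the robot. Steel carrier, 185 mm tall, 0.12 to 0.2 kg. Origin under its foot, straight below the hook's seat; z up, x from handle to hook. Foot: tray 60 mm (x -20 to 40) by 44 mm (y), 15 mm high, two pins 27 mm high; a flat stem rises at x = -17 mm.
- carrier_hung_seat (a point): Seat of the hook of the hanging carrier, 170 mm above its foot: lies on the bar's axis when hung. Axes as the carrier's. Inverted V hook, open below, 24 mm wide (y), top 15 mm above the seat; rear lip at x = 14 to 18 mm ends 18 mm below it; mouth 28 mm wide between stem and lip. The lip clears the bar 30 mm above the hung height, the foot passing under the bar from the front.
- carrier_hung_grip (a point): Grip point of the handle of the hanging carrier, 70 mm in front (-x) of the hook's seat and level with it. Black upright plate 10 mm thick (y), 32 mm wide (x), from 35 mm below this point to 15 mm above; an arm joins its foot to the stem. Grip it across y from above.
- lamp: Black lamp base 76 mm across with an upright 11 mm gooseneck, 238 mm tall. Origin under the centre of its base. Bystander.
- bottle: White bottle with a red nozzle, 35 mm across, 110 mm tall. Origin under its centre. Bystander.
- tape: Roll of yellow tape lying flat, 66 mm across, 20 mm high. Origin under its centre. Bystander.
There are look-alikes about, which are no part of the job. What is shaped like the carrier_b but purple, red or yellow is not meant.

How it is judged:
By the outcome, as a careful person would: the job done as asked, in the order asked, and still so for the second after the job is handed in, with the robot touching nothing.
It also fails if it takes over 69 s, if anything falls off the work surface, if the arm or the gripper's body presses on something with over 40 N, if the wrist force passes 120 N, or if a joint passes its speed limit or range.

### The arm

A 6-joint arm with a two-finger parallel gripper is mounted at the origin on the work surface; the furniture and walls round the work are solid. World frame = base frame: x ahead of the robot, y to its left, z up, the work surface at z = 0. Lengths are in m, angles in rad, forces in N, time in s.
With the tool pointing down it reaches from about 0.425 to 0.95 m from the base axis. Payload 3.5 kg.
Tool frame: the origin (TCP) lies midway between the tips of the shut fingers; the grasp point (between the pads) lies 19 mm behind it (env.grip_point_offset is the distance from the TCP to the grasp point, in m); y points along the fingers, z is the direction in which the jaws open and shut, and the axes are right-handed (so a half turn about y gives the same grasp; the last joint's range is limited). The gripper opens to 85 mm and grips with 20 to 120 N. Pads are 22 mm wide; open, the fingers measure 114 mm over their backs; the gripper's body (76 mm by 85 mm) begins 54 mm behind the grasp point. The pads swing forward as they close: fully open they stand 13 mm farther back than shut.
Start: joints at [1.026, 0.286, 1.577, -0, 1.279, -0.15], TCP at [0.26, 0.623, 0.231] pointing down, gripper open.
Joint ranges: [-2.77, 2.77], [-0.9, 2.22], [0.21, 2.48], [-1.53, 4.67], [0.24, 2.81], [-2.84, 2.84]. Speed limits (rad/s): [2.79, 2.79, 3.14, 3.14, 3.14, 3.14].

### API

Orientations are given as a rotation vector (axis times angle).
In Python, from rig import env gives the robot as it stands. The module is installed in compiled form; this text tells all that it offers.
- The arm moves only by the tool drive_tool, never from a script. Its argument "increments" is one flat list of numbers, 7 for each row, row after row: the shift along the tool's x, y, z in mm, then the turn, a rotation vector about the tool's x, y, z in rad, then the opening, from -1 (shut) to 1 (fully open). A call has 1 to 5 rows; each row shifts and turns the pose as measured when the row begins, along the tool's axes as they then stand; what a row does not reach is not made up. A row lasts 1/8 s, in which the tool goes at most 62.5 mm and 10.7 degrees, less where a joint would pass 70% of its speed; a pose out of reach is approached as far as the arm can. A call with a gripper value outside its range is refused whole. The fingers move at their own pace and stop on an object; "newtons" is the grip in N (left out, the last holds). Time passes only in rows, so rows that do not move let the fingers close. It gives the time, the measured TCP pose, the force and the opening at its end, in the units of the state.
- env.sense(): the state, without advancing time (a new reading comes with each control period).
- env.capture(name): name is "side" or "top"; returns a dict with "frame" (384x512x3 uint8, red, green, blue), "fx", "fy", "cx", "cy" (pixels), "rvec" (rotation vector, rad) and "tvec" (3), from world to camera coordinates, as OpenCV has them. Camera axes: x right, y down, z forward; pixel columns grow to the right and rows downward; lengths in m; the calibration is good to about 2 mm. A picture is of the moment at which its call begins. There is no depth.
- env.finish_job(): hands the job in, once; it reports no verdict.
The state is a dict: "time": time; "joints": joint angles; "joint_vel": joint speeds; "tau": joint torques, N m; "eef_pos": TCP position; "tool_rot": TCP orientation; "wrist_force": force on the tool from outside, world axes, zero at the start; "moment": the same for the moment, N m; "width": finger opening in m.
Only numpy, scipy, OpenCV 4.12 (cv2) and the standard library are available. Lean on these libraries where they do the work, as an engineer would, in place of code of your own. Each camera call takes 0.05 s, during which the arm holds its last target. There are 200 camera calls.

## Working session

There is one attempt and no reset: what is moved stays moved. The work goes in short steps, Python scripts to look and compute and a tool call to move; the robot and the scene stay as the last step left them, time stands still between calls to the robot, and variables do not carry over. Pictures are saved under pics/ and viewed, about 8 in all and at most 12, crops included, and the job is handed in when it is done.

Besides the shell and the picture viewer there is one more tool, called after "Request:" in YAML: its name, and indented under it one key for each argument. drive_tool: Moves the arm, as the interface text tells. Its arguments: {"type":"object","properties":{"increments":{"type":"array","items":{"type":"number"}},"newtons":{"type":"number"}},"required":["increments"]}

```bash
mkdir -p pics
cat > h.py <<'E'
import numpy as np, cv2
from rig import env
def snap(n,fn):
    c=env.capture(n); cv2.imwrite('pics/'+fn,c['frame'][:,:,::-1]); np.save('pics/'+fn+'.npy',c,allow_pickle=True); return c
def load(fn): return np.load('pics/'+fn+'.npy',allow_pickle=True).item()
def K(c): return np.array([[c['fx'],0,c['cx']],[0,c['fy'],c['cy']],[0,0,1]])
def proj(c,P): return cv2.projectPoints(np.array(P,float).reshape(-1,1,3),np.array(c['rvec'],float),np.array(c['tvec'],float),K(c),None)[0][:,0]
def ray(c,u,v):
    R=cv2.Rodrigues(np.array(c['rvec'],float))[0]; o=-R.T@np.array(c['tvec'],float).ravel()
    return o, R.T@np.linalg.inv(K(c))@[u,v,1]
def atz(c,u,v,z):
    o,d=ray(c,u,v); return o+d*(z-o[2])/d[2]
E
python3 - <<'E'
from h import *
s=env.sense(); print(s['eef_pos'],s['tool_rot'],s['width'],env.grip_point_offset,cv2.Rodrigues(np.array(s['tool_rot']))[0].round(3))
for n in('side','top'):
    c=snap(n,n+'1.png'); print(n,ray(c,256,192),c['fx'])
    cv2.imwrite('pics/'+n+'1.png',cv2.resize(c['frame'][:,:,::-1],(800,600),interpolation=cv2.INTER_CUBIC))
E
```

```text
[0.25925996 0.62252002 0.22992235] [-1.55076372  0.31044874 -0.3091645 ] 0.08532352766305273 0.0187 [[ 0.923 -0.001  0.385]
 [-0.385 -0.002  0.923]
 [-0.    -1.    -0.002]]
side (array([1.02671753, 0.85440219, 1.43209006]), array([-0.32682029, -0.48882141, -0.80886171])) 484.60797227142103
top (array([0.36444569, 0.09569243, 1.69245009]), array([ 0.09160813, -0.01283825, -0.99574665])) 407.66155573669715
```

View pics/side1.png

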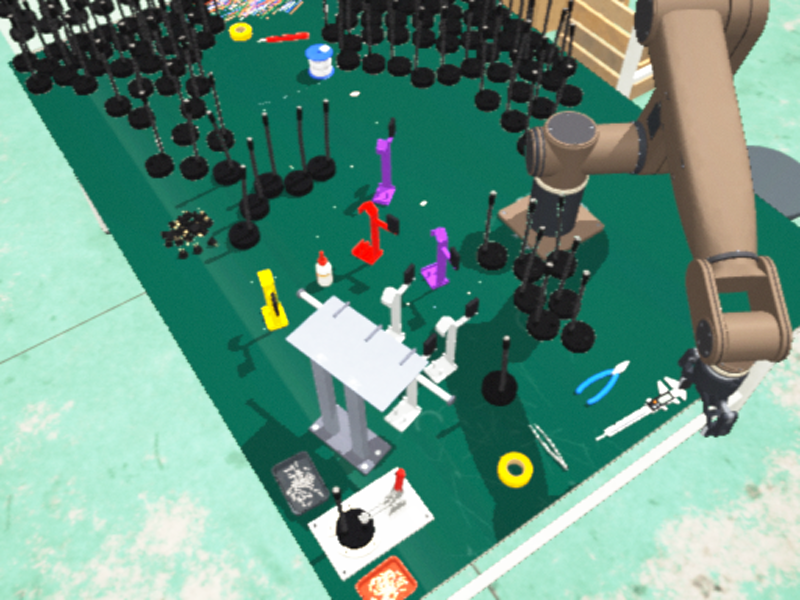

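View pics/top1.png

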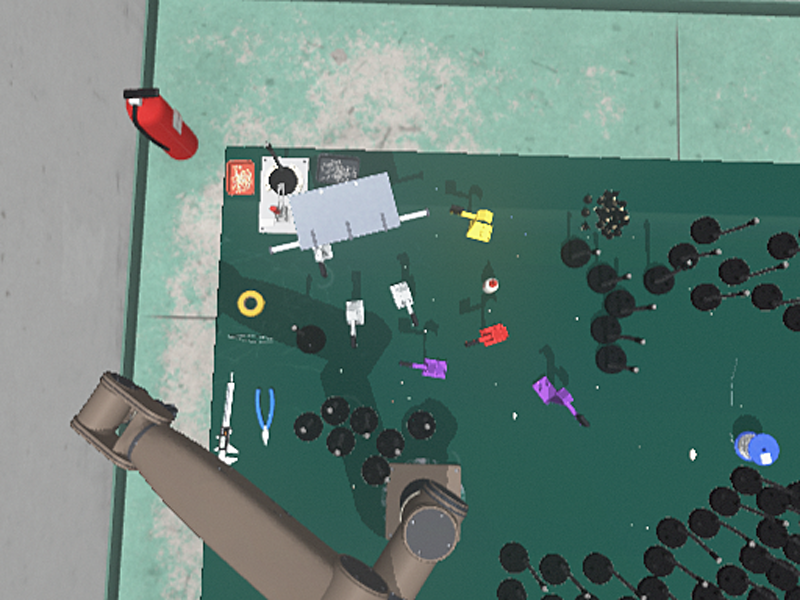

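The left pointer already has its carrier. The white spares are at about (355,315) and (402,297) in the top view (800 px scale), so both must go in over the right end: the first to the middle, the second to the right. Zooming in to measure.

Run:
```python
from h import *
for n,(a,b,w,h) in dict(top=(165,105,160,120),side=(180,165,120,120)).items():
    c=load(n+'1.png'); f=c['frame'][b:b+h,a:a+w,::-1]
    cv2.imwrite(f'pics/{n}z.png',cv2.resize(f,None,fx=5,fy=5,interpolation=cv2.INTER_CUBIC))
```

```text
(no output)
```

View pics/topz.png

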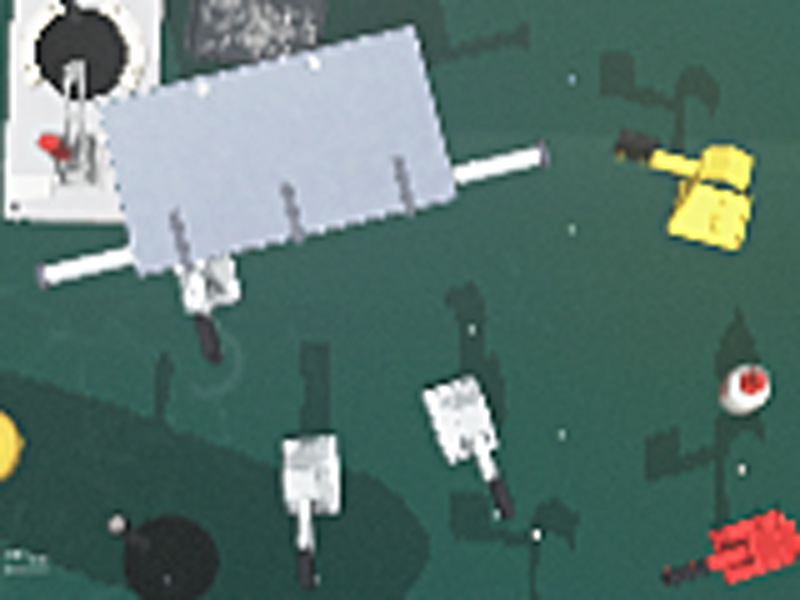

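View pics/sidez.png

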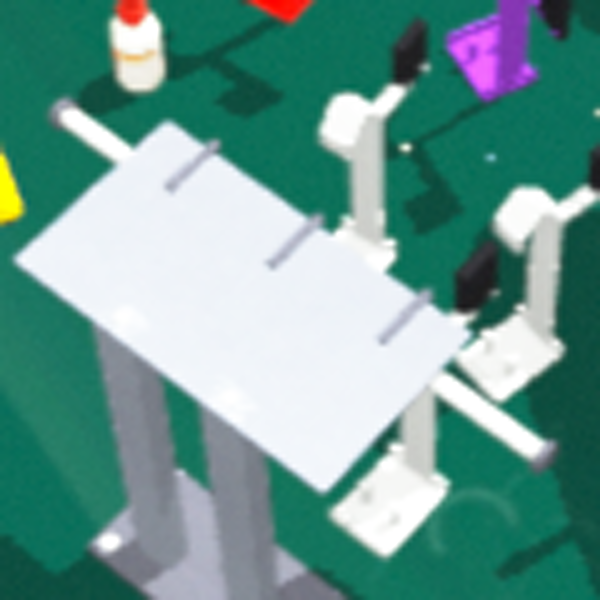

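```bash
cat > fit.py <<'E'
from h import *
from scipy.optimize import least_squares
org=dict(top=(165,105),side=(180,165))
def px(n,p): return np.array(org[n])+(np.array(p)+.5)/5-.5
def T(q,P):
    c,s=np.cos(q[2]),np.sin(q[2]); P=np.array(P,float)/1000
    return P@np.array([[c,s,0],[-s,c,0],[0,0,1]])+[q[0],q[1],0]
def fit(obs,q0):
    C={n:load(n+'1.png') for n in org}
    def r(q): return np.concatenate([(proj(C[n],T(q,[P]))[0]-px(n,p)) for n,p,P in obs])
    s=least_squares(r,q0,loss='soft_l1'); print('pose',s.x.round(4)); print(r(s.x).reshape(-1,2).round(1).tolist()); return s.x
if __name__=='__main__':
    t,s='top','side'
    S=fit([(t,(544,154),(0,-180,260)),(t,(42,276),(0,180,260)),(t,(142,275),(-22,115,290)),(t,(457,197),(-22,-115,290)),(t,(415,27),(105,-115,290)),(t,(102,103),(105,115,290)),
     (t,(188,262),(-22,80,290)),(t,(298,240),(-22,0,290)),(t,(408,213),(-22,-80,290)),
     (s,(62,110),(0,-180,260)),(s,(543,455),(0,180,260)),(s,(170,122),(-22,-115,290)),(s,(15,258),(105,-115,290)),(s,(325,492),(105,115,290)),(s,(470,335),(-22,115,290))],[.75,.17,.2])
    A=fit([(t,(284,440),(40,22,15)),(t,(338,434),(40,-22,15)),(t,(340,510),(-20,-22,10)),(t,(287,513),(-20,22,10)),(t,(307,586),(-86,0,150)),
     (s,(500,402),(40,22,0)),(s,(565,353),(-20,22,0)),(s,(458,365),(40,-22,7))],[.55,.17,0])
    B=fit([(t,(425,391),(40,22,15)),(t,(476,376),(40,-22,15)),(t,(497,445),(-20,-22,10)),(t,(452,464),(-20,22,10)),(t,(507,515),(-86,0,150)),
     (s,(410,53),(-70,0,160)),(s,(397,262),(-20,22,10))],[.57,.1,.2])
    H=fit([(t,(211,360),(-86,0,225)),(t,(240,298),(-20,-22,95)),(t,(188,310),(-20,22,95)),(s,(333,515),(40,-22,94)),(s,(387,556),(40,22,90)),(s,(448,493),(-20,22,95)),(s,(477,275),(-70,0,250))],[.7,.22,.2])
    np.save('poses.npy',[S,A,B,H])
    print('hung in stand', (T([0,0,-S[2]],[[ (H[0]-S[0])*1000,(H[1]-S[1])*1000,0]])*1000).round(1))
    for n,q in(('A',A),('B',B)): print(n,'grip',T(q,[(-70,0,170)]).round(4), 'r',np.hypot(*T(q,[(-70,0,170)])[0,:2]))
    for y in(-145,0,-80): print(y,'seat',T(S,[(0,y,260)]).round(4),'grip',T(S,[(-70,y,260)]).round(4))
    # overlay
    out=[]
    for n in org:
        C=load(n+'1.png'); f=cv2.resize(C['frame'][:,:,::-1],None,fx=5,fy=5,interpolation=cv2.INTER_CUBIC)
        def poly(q,P,col):
            p=((proj(C,T(q,P))+.5)*5-.5).round().astype(int); cv2.polylines(f,[p],True,col,1,cv2.LINE_AA)
        for q in(A,B,H):
            z=90 if q is H else 0
            for h in(0,15): poly(q,[(-20,-22,h+z),(40,-22,h+z),(40,22,h+z),(-20,22,h+z)],(0,0,255))
            for h in(135,185): poly(q,[(-86,-5,h+z),(-54,-5,h+z),(-54,5,h+z),(-86,5,h+z)],(0,255,255))
        poly(S,[(-22,-115,290),(105,-115,290),(105,115,290),(-22,115,290)],(0,0,255)); poly(S,[(0,-180,260),(0,180,260)],(0,0,255))
        o=org[n]; out.append(f[o[1]*5:o[1]*5+600,o[0]*5:o[0]*5+(800 if n=='top' else 700)])
    f=np.hstack([out[0][:, :650],out[1]]); cv2.imwrite('pics/ov.png',cv2.resize(f,(800,600*800//f.shape[1])) ) if 0 else [cv2.imwrite(f'pics/ov{i}.png',o) for i,o in enumerate(out)]
E
python3 fit.py
```

```text
pose [0.6512 0.198  0.2725]
[[-1.1, 0.4], [1.0, -0.1], [-0.9, 0.3], [0.3, 0.2], [-0.0, -0.2], [-1.2, -0.1], [-0.3, 0.5], [0.1, -0.6], [0.4, -0.6], [1.1, 1.0], [-0.6, -0.3], [-0.5, -0.8], [-0.3, -0.1], [-0.5, -0.1], [0.7, -0.4]]
pose [0.4734 0.193  0.1049]
[[-0.6, 0.3], [-0.7, 0.7], [-0.0, 0.0], [-0.1, 0.2], [0.5, 0.6], [-0.5, 0.9], [-0.5, 0.7], [-0.7, -1.3]]
pose [0.5255 0.0669 0.3666]
[[-0.1, 0.3], [-0.2, -0.2], [0.4, -0.3], [-0.7, -0.6], [0.0, 0.8], [0.0, 0.8], [-0.3, -2.7]]
pose [0.6296 0.2756 0.267 ]
[[1.0, 1.0], [0.2, 0.2], [-0.3, 0.4], [-0.5, 0.2], [-0.3, 1.0], [0.1, -0.7], [0.2, 1.4]]
hung in stand [[ 0.  80.6  0. ]]
A grip [[0.4038 0.1856 0.17  ]] r 0.44440599537183373
B grip [[0.4601 0.0418 0.17  ]] r 0.462030615659565
-145 seat [[0.6903 0.0583 0.26  ]] grip [[0.6228 0.0395 0.26  ]]
0 seat [[0.6512 0.198  0.26  ]] grip [[0.5838 0.1791 0.26  ]]
-80 seat [[0.6728 0.1209 0.26  ]] grip [[0.6053 0.1021 0.26  ]]
```

View pics/ov1.png

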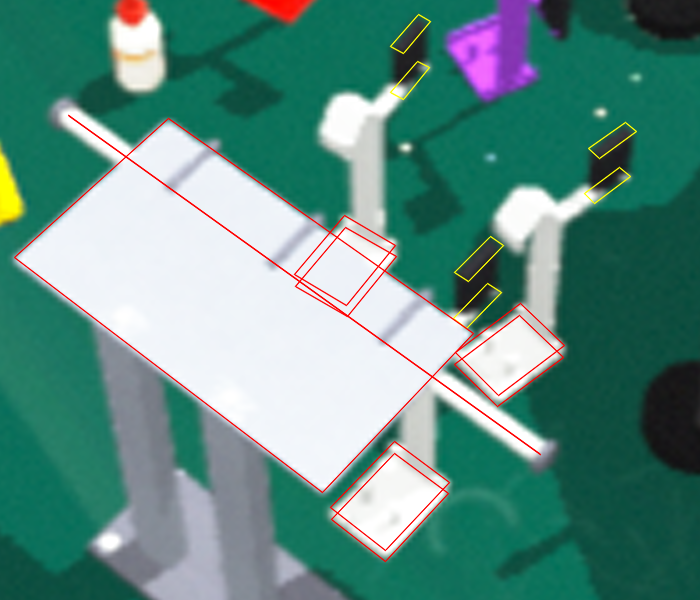

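Both overlays match, and the hung carrier fits at stand y = 80.6 mm (should be 80). Spare B goes first, to the middle. Next is a helper that works out rows in tool axes.

```bash
cat > go.py <<'E'
import sys; from h import *
from scipy.spatial.transform import Rotation as Ro, Slerp
from fit import T
S,A,B,H=np.load('poses.npy')
def R(yaw): c,s=np.cos(yaw),np.sin(yaw); return Ro.from_matrix([[c,0,-s],[s,0,c],[0,-1,0]])
def rows(way,opening,step=.06,ang=.18):
    """way: list of (pos,yaw); prints rows"""
    s=env.sense(); p=np.array(s['eef_pos']); r=Ro.from_rotvec(s['tool_rot']); print('now',s['time'],p.round(4),'F',np.round(s['wrist_force'],1),'w',round(s['width'],4)); out=[]
    for q,yaw in way:
        q=np.array(q); r2=R(yaw); d=(r.inv()*r2); n=int(max(np.ceil(np.linalg.norm(q-p)/step),np.ceil(d.magnitude()/ang),1))
        sl=Slerp([0,1],Ro.concatenate([r,r2])); 
        for k in range(n):
            ra,rb=sl(k/n),sl((k+1)/n)
            m=ra.inv().apply((q-p)/n)*1000; w=(ra.inv()*rb).as_rotvec()
            out.append(list(m.round(1))+list(w.round(3))+[opening])
        p,r=q,r2
    for i in range(0,len(out),5): print(', '.join(str(float(v)) for o in out[i:i+5] for v in o))
off=env.grip_point_offset
def tcp(q,P): t=T(q,[P])[0].copy(); t[2]-=off; return t   # TCP for the grasp at model point P
E
python3 - <<'E'
from go import *
g=tcp(B,(-70,0,170)); print(g)
rows([((.36,.33,.30),0),(g+[0,0,.12],B[2]),(g+[0,0,.045],B[2])],1)
E
```

```text
[0.46013357 0.04182564 0.1513    ]
now 0.1 [0.2593 0.6226 0.2301] F [ 0.6  0.5 -0.2] w 0.0855
34.2, -11.6, -38.6, 0.0, -0.066, -0.0, 1.0, 31.6, -11.6, -40.7, 0.0, -0.066, -0.0, 1.0, 28.9, -11.6, -42.7, 0.0, -0.066, -0.0, 1.0, 26.0, -11.6, -44.5, 0.0, -0.066, -0.0, 1.0, 23.0, -11.6, -46.1, 0.0, -0.066, -0.0, 1.0
20.0, -11.6, -47.6, 0.0, -0.066, -0.0, 1.0, 16.7, 4.8, -48.0, 0.0, -0.061, 0.0, 1.0, 13.7, 4.8, -49.0, 0.0, -0.061, 0.0, 1.0, 10.7, 4.8, -49.7, 0.0, -0.061, 0.0, 1.0, 7.7, 4.8, -50.3, 0.0, -0.061, 0.0, 1.0
4.6, 4.8, -50.6, 0.0, -0.061, 0.0, 1.0, 1.5, 4.8, -50.8, 0.0, -0.061, 0.0, 1.0, 0.0, 37.5, -0.0, 0.0, 0.0, 0.0, 1.0, 0.0, 37.5, -0.0, 0.0, 0.0, 0.0, 1.0
```

Request:
drive_tool:
  increments: [34,-12,-39,0,-0.066,0,1,32,-12,-41,0,-0.066,0,1,29,-12,-43,0,-0.066,0,1,26,-12,-44,0,-0.066,0,1,23,-12,-46,0,-0.066,0,1]
  newtons: 80

```text
time: 0.72
eef_pos: [0.3442, 0.3733, 0.2864]
tool_rot: [-1.58, 0.043, -0.033]
wrist_force: [0.5, 0.3, 0.9]
width: 0.0855
```

Request:
drive_tool:
  increments: [20,-12,-48,0,-0.066,0,1,17,5,-48,0,-0.06,0,1,14,5,-49,0,-0.06,0,1,11,5,-50,0,-0.06,0,1,8,5,-50,0,-0.06,0,1]

```text
time: 1.35
eef_pos: [0.4351, 0.1259, 0.2804]
tool_rot: [-1.568, -0.208, 0.216]
wrist_force: [0.4, 1.3, -0.1]
width: 0.0854
```

```bash
cat > /tmp/p.py <<'E'
import sys; sys.path.insert(0,'.')
from go import *
g=tcp(B,(-70,0,170))
rows([(g+[0,0,.10],B[2]),(g+[0,0,.05],B[2])],1)
E
python3 /tmp/p.py
```

```text
now 1.35 [0.4351 0.1259 0.2804] F [ 0.4  1.3 -0.1] w 0.0854
0.9, 14.9, -43.7, 0.003, -0.048, -0.003, 1.0, -1.2, 14.7, -43.8, 0.003, -0.048, -0.003, 1.0, 0.0, 50.0, -0.0, 0.0, 0.0, 0.0, 1.0
```

Request:
drive_tool:
  increments: [1,10,-44,0.003,-0.048,-0.003,1,-1,10,-44,0.003,-0.048,-0.003,1,0,0,0,0,0,0,1]

```text
time: 1.72
eef_pos: [0.4608, 0.0359, 0.2587]
tool_rot: [-1.552, -0.284, 0.287]
wrist_force: [0.0, 0.0, -1.1]
width: 0.0858
```

Run:
```python
from go import *
g=tcp(B,(-70,0,170)); rows([(g+[0,0,.05],B[2]),(g,B[2])],1,.03)
C=[snap(n,n+'2.png') for n in('top','side')]
# expected grasp centre pixels
out=[]
for n,c in zip(('top','side'),C):
    u=proj(c,T(B,[(-70,0,170)]))[0]; x,y=(u-40).astype(int)
    f=cv2.resize(c['frame'][max(y,0):y+80,x:x+80,::-1],(400,400),interpolation=cv2.INTER_CUBIC); out.append(f)
cv2.imwrite('pics/chk2.png',np.hstack(out))
```

```text
now 1.725 [0.4608 0.0359 0.2587] F [ 0.   0.  -1.1] w 0.0858
0.8, 28.7, 2.9, -0.0, -0.001, -0.001, 1.0, 0.8, 28.7, 2.9, -0.0, -0.001, -0.001, 1.0, 0.0, 25.0, -0.0, 0.0, 0.0, 0.0, 1.0, 0.0, 25.0, -0.0, 0.0, 0.0, 0.0, 1.0
```

View pics/chk2.png

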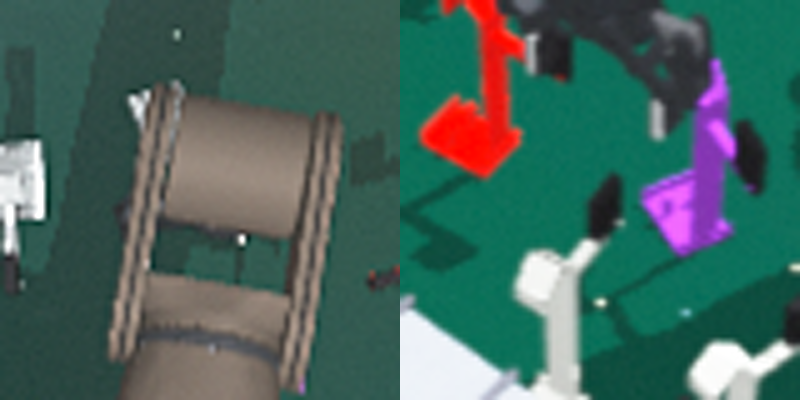

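The handle (about (610,190) in the side crop) lies below and between the open pads (532,55) and (657,120). Descending with the 6 mm sideways correction.

Request:
drive_tool:
  increments: [1,29,3,0,0,0,1,1,29,3,0,0,0,1,0,25,0,0,0,0,1,0,0,0,0,0,0,1]

```text
time: 2.33
eef_pos: [0.4604, 0.05, 0.1769]
tool_rot: [-1.551, -0.296, 0.29]
wrist_force: [0.3, -0.2, 0.7]
width: 0.0854
```

Run:
```python
from go import *
g=tcp(B,(-70,0,170)); rows([(g,B[2])],1,.03)
```

```text
now 2.325 [0.4604 0.05   0.1769] F [ 0.3 -0.2  0.7] w 0.0854
-3.3, 25.6, -7.5, 0.0, 0.007, 0.004, 1.0
```

Request:
drive_tool:
  increments: [-3,12,-8,0,0.006,0.004,1,0,13,0,0,0,0,1,0,0,0,0,0,0,1]

```text
time: 2.7
eef_pos: [0.462, 0.042, 0.1532]
tool_rot: [-1.553, -0.293, 0.286]
wrist_force: [0.5, 0.4, 0.4]
width: 0.0851
```

Run:
```python
from go import *
g=tcp(B,(-70,0,170)); rows([(g,B[2])],1,.03)
```

```text
now 2.7 [0.462  0.042  0.1532] F [0.5 0.4 0.4] w 0.0851
-1.8, 1.9, 0.5, 0.003, 0.002, 0.004, 1.0
```

Good. Closing the gripper.

Request:
drive_tool:
  increments: [-2,2,0.5,0.003,0.002,0.004,-1,0,0,0,0,0,0,-1,0,0,0,0,0,0,-1,0,0,0,0,0,0,-1,0,0,0,0,0,0,-1]
  newtons: 80

```text
time: 3.32
eef_pos: [0.4608, 0.0414, 0.1527]
tool_rot: [-1.552, -0.289, 0.286]
wrist_force: [-1.0, 0.5, 1.0]
width: 0.0088
```

Request:
drive_tool:
  increments: [0,0,0,0,0,0,-1,0,0,0,0,0,0,-1,0,-15,0,0,0,0,-1,0,0,0,0,0,0,-1]

```text
time: 3.82
eef_pos: [0.4602, 0.0414, 0.1681]
tool_rot: [-1.551, -0.288, 0.287]
wrist_force: [-0.4, 0.2, -1.7]
width: 0.009
```

```bash
cat > where.py <<'E'
from go import *
# carrier pose relation: hold offset h (carrier frame) is TCP minus nominal; stand-frame tcp target for seat at (x,y,dz)
def tgt(x,y,z): return tcp(S,(-70+x,y,260+z))
E
python3 - <<'E'
from where import *
s=env.sense(); g=tcp(B,(-70,0,170)); print('tcp - nominal', (np.array(s['eef_pos'])-g).round(4))
rows([(g+[0,0,.165],B[2]),(tgt(-90,-147,45),S[2])],-1,.04)
snap('side','side3.png')
E
```

```text
tcp - nominal [ 0.0001 -0.0004  0.0168]
now 3.825 [0.4602 0.0414 0.1681] F [-0.4  0.2 -1.7] w 0.009
0.0, -37.1, 0.1, -0.0, -0.0, 0.0, -1.0, 0.0, -37.1, 0.1, -0.0, -0.0, 0.0, -1.0, 0.0, -37.1, 0.1, -0.0, -0.0, 0.0, -1.0, 0.0, -37.1, 0.1, -0.0, -0.0, 0.0, -1.0, 20.4, 10.0, -18.0, 0.0, 0.031, 0.0, -1.0
21.0, 10.0, -17.4, 0.0, 0.031, 0.0, -1.0, 21.5, 10.0, -16.7, 0.0, 0.031, 0.0, -1.0
```

Request:
drive_tool:
  increments: [0,-30,0,0,0,0,-1,0,-40,0,0,0,0,-1,0,-40,0,0,0,0,-1,0,-10,0,0,0,0,-1]

```text
time: 4.38
eef_pos: [0.4574, 0.0417, 0.2866]
tool_rot: [-1.549, -0.28, 0.295]
wrist_force: [0.2, 0.3, -1.8]
width: 0.009
```

Request:
drive_tool:
  increments: [14,0,-12,0,0.02,0,-1,14,0,-12,0,0.02,0,-1,14,0,-12,0,0.02,0,-1,14,0,-12,0,0.02,0,-1,0,0,0,0,0,0,-1]

```text
time: 5.0
eef_pos: [0.5246, 0.0147, 0.2774]
tool_rot: [-1.553, -0.206, 0.24]
wrist_force: [0.2, 0.2, -1.7]
width: 0.009
```

Run:
```python
from where import *
rows([(tgt(-60,-147,46),S[2]),(tgt(0,-147,46),S[2])],-1,.03)
c=snap('side','side4.png'); t=snap('top','top4.png')
def crop(c,P,w=64):
    x,y=(proj(c,T(S,[P]))[0]-w).astype(int); return cv2.resize(c['frame'][max(y,0):max(y,0)+2*w,max(x,0):max(x,0)+2*w,::-1],(400,400),interpolation=cv2.INTER_CUBIC)
cv2.imwrite('pics/chk4.png',np.hstack([crop(t,(-60,-147,260)),crop(c,(-60,-147,220))]))
```

```text
now 5.0 [0.5246 0.0147 0.2774] F [ 0.2  0.2 -1.7] w 0.009
20.5, -5.4, -2.5, -0.004, 0.006, -0.01, -1.0, 20.6, -5.2, -2.4, -0.004, 0.006, -0.01, -1.0, 30.0, 0.0, 0.0, 0.0, 0.0, 0.0, -1.0, 30.0, 0.0, 0.0, 0.0, 0.0, 0.0, -1.0
```

View pics/chk4.png

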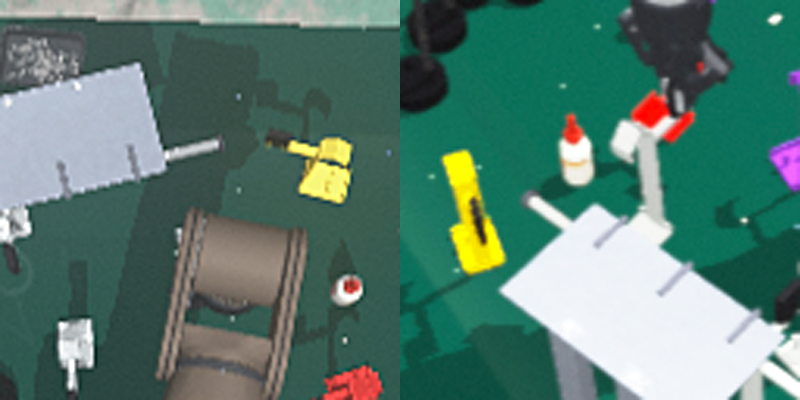

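The carrier hangs upright in the hand, its hook at about (630,135), still in front of the bar's free end (530,200). Moving in over the bar.

Request:
drive_tool:
  increments: [20,-6,-2,-0.004,0.006,-0.01,-1,20,-6,-3,-0.004,0.006,-0.01,-1,0,0,0,0,0,0,-1]

```text
time: 5.48
eef_pos: [0.5617, 0.0229, 0.2876]
tool_rot: [-1.558, -0.212, 0.218]
wrist_force: [0.6, -0.7, -1.8]
width: 0.0087
```

```bash
cat > chk.py <<'E'
from where import *
def crop(f,c,P,w=40):
    x,y=np.maximum((proj(c,T(S,[P]))[0]-w),0).astype(int); return f[y*5:(y+2*w)*5,x*5:(x+2*w)*5]
def overlay(fn,hz,cam='side',P=None,w=60,hx=0,draw=True):
    """draw the carrier as it should be if rigid in the hand (hz: TCP z - nominal when grasped)"""
    c=snap(cam,fn+'.raw.png'); s=env.sense(); Rt=Ro.from_rotvec(s['tool_rot']).as_matrix()
    o=np.array(s['eef_pos']); M=np.c_[Rt[:,0],Rt[:,2],-Rt[:,1]]
    f=cv2.resize(c['frame'][:,:,::-1],None,fx=5,fy=5,interpolation=cv2.INTER_CUBIC)
    if draw:
      def poly(Q,col): 
        W=(np.array(Q,float)/1000-[-.07+hx,0,.17-off+hz])@M.T+o
        p=((proj(c,W)+.5)*5-.5).round().astype(int); cv2.polylines(f,[p],True,col,1,cv2.LINE_AA)
      for h in(0,15): poly([(-20,-22,h),(40,-22,h),(40,22,h),(-20,22,h)],(0,0,255))
      poly([(14,-12,152),(14,12,152),(18,12,152),(18,-12,152)],(255,0,255)); poly([(-19,-12,185),(-19,12,185),(10,12,185),(10,-12,185)],(255,0,0))
    P=P or (0,-120,230); cv2.imwrite('pics/'+fn,crop(f,c,P,w))
E
python3 - <<'E'
from chk import *
rows([(tgt(-60,-147,46),S[2]),(tgt(0,-147,46),S[2])],-1,.03)
overlay('ov5.png',.0015)
E
```

```text
now 5.475 [0.5617 0.0229 0.2876] F [ 0.6 -0.7 -1.8] w 0.0087
3.3, 0.3, -2.5, -0.003, 0.002, -0.003, -1.0, 30.0, 0.0, 0.0, 0.0, 0.0, 0.0, -1.0, 30.0, 0.0, 0.0, 0.0, 0.0, 0.0, -1.0
```

View pics/ov5.png

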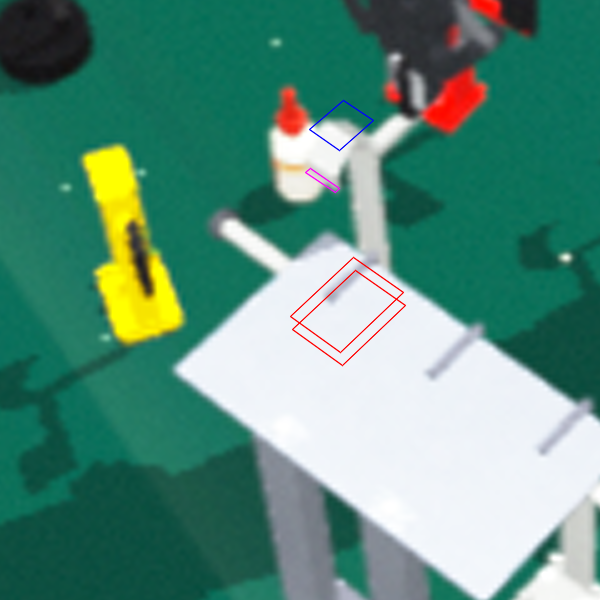

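Run:
```python
from chk import *
c=load('side1.png'); q=[(0,0,185),(16,12,152),(16,-12,152),(-17,8,120)]
print('init',((proj(c,T(B,q))+.5)*5-.5-np.array([180,165])*5).round())
c=load('ov5.png.raw.png'); s=env.sense(); Rt=Ro.from_rotvec(s['tool_rot']).as_matrix(); M=np.c_[Rt[:,0],Rt[:,2],-Rt[:,1]]
W=(np.array(q)/1000-[-.07,0,.17-off+.0015])@M.T+s['eef_pos']
x,y=np.maximum(proj(c,T(S,[(0,-120,230)]))[0]-60,0).astype(int)
print('now',((proj(c,W)+.5)*5-.5-np.array([x,y])*5).round(), 'px/10mm down',(proj(c,W-[0,0,.01])-proj(c,W))[0]*5)
def crop(f,a,b): return cv2.resize(f[b:b+30,a:a+30,::-1],(400,400),interpolation=cv2.INTER_CUBIC)
c0=load('side1.png'); a0,b0=180+55,165+10
cv2.imwrite('pics/cmp.png',np.hstack([crop(c0['frame'],a0,b0),crop(c['frame'],x+50,y+18)]))
```

```text
init [[349. 104.]
 [351. 159.]
 [321. 142.]
 [375. 151.]]
now [[336. 129.]
 [337. 190.]
 [307. 170.]
 [373. 185.]] px/10mm down [ 1.28552822 10.58142873]
```

View pics/cmp.png

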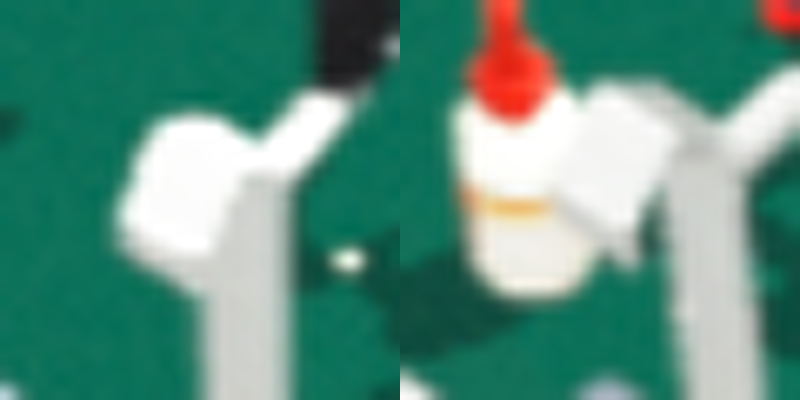

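The hook sits within about 1–2 mm of where the hand pose predicts: lip tip seen at (337,191), predicted (337,190). So there is no slip, and I'm going over the bar.

Request:
drive_tool:
  increments: [13,0,-2.5,-0.003,0.002,-0.003,-1,20,0,0,0,0,0,-1,20,0,0,0,0,0,-1,0,0,0,0,0,0,-1]

```text
time: 6.02
eef_pos: [0.6127, 0.0354, 0.2856]
tool_rot: [-1.56, -0.211, 0.217]
wrist_force: [0.1, -0.4, -1.6]
width: 0.0089
```

Run:
```python
from chk import *
rows([(tgt(0,-147,46),S[2])],-1,.03); rows([(tgt(0,-147,46),S[2]),(tgt(0,-147,6),S[2])],-1,.02)
```

```text
now 6.025 [0.6127 0.0354 0.2856] F [ 0.1 -0.4 -1.6] w 0.0089
10.9, -1.7, -0.8, -0.001, -0.0, -0.004, -1.0
now 6.025 [0.6127 0.0354 0.2856] F [ 0.1 -0.4 -1.6] w 0.0089
10.9, -1.7, -0.8, -0.001, -0.0, -0.004, -1.0, 0.0, 20.0, 0.0, 0.0, 0.0, 0.0, -1.0, 0.0, 20.0, 0.0, 0.0, 0.0, 0.0, -1.0
```

Request:
drive_tool:
  increments: [11,-1,-1,0,0,-0.004,-1,0,0,0,0,0,0,-1,0,10,0,0,0,0,-1,0,0,0,0,0,0,-1]

```text
time: 6.52
eef_pos: [0.6226, 0.0372, 0.2752]
tool_rot: [-1.559, -0.212, 0.215]
wrist_force: [-0.1, 0.4, -1.8]
width: 0.009
```

Run:
```python
from chk import *
rows([(tgt(0,-147,6),S[2])],-1,.012)
```

```text
now 6.525 [0.6226 0.0372 0.2752] F [-0.1  0.4 -1.8] w 0.009
0.3, 9.3, 0.0, -0.0, -0.0, -0.001, -1.0, 0.3, 9.3, 0.0, -0.0, -0.0, -0.001, -1.0, 0.3, 9.3, 0.0, -0.0, -0.0, -0.001, -1.0
```

Request:
drive_tool:
  increments: [0,9,0,0,0,0,-1,0,9,0,0,0,0,-1,0,8,0,0,0,0,-1,0,0,0,0,0,0,-1]

```text
time: 7.02
eef_pos: [0.622, 0.0372, 0.2468]
tool_rot: [-1.559, -0.211, 0.216]
wrist_force: [0.0, 0.6, -1.7]
width: 0.0088
```

Run:
```python
from chk import *
print(tgt(0,-147,1.5)); rows([(tgt(0,-147,4.5),S[2])],-1,.012)
overlay('ov6.png',.0015,w=60)
```

```text
[0.62337748 0.03754407 0.2428    ]
now 7.025 [0.622  0.0372 0.2468] F [ 0.   0.6 -1.7] w 0.0088
1.4, 1.0, -0.0, -0.002, -0.001, -0.003, -1.0
```

View pics/ov6.png

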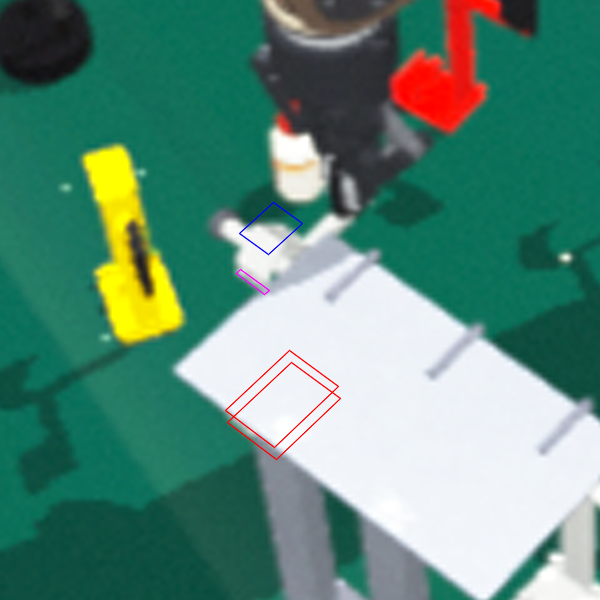

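The hook is over the bar (white hook at about (268,250)), about 4 mm above its seat. Feeling for the seat.

Request:
drive_tool:
  increments: [1,2,0,0,0,-0.003,-1,0,0,0,0,0,0,-1]

```text
time: 7.32
eef_pos: [0.6235, 0.0374, 0.2459]
tool_rot: [-1.559, -0.215, 0.212]
wrist_force: [-0.1, 0.6, -2.0]
width: 0.0087
```

Request:
drive_tool:
  increments: [0,1.5,0,0,0,0,-1,0,0,0,0,0,0,-1]

```text
time: 7.58
eef_pos: [0.6237, 0.0374, 0.2448]
tool_rot: [-1.559, -0.216, 0.211]
wrist_force: [-0.3, -0.8, -0.9]
width: 0.0088
```

Request:
drive_tool:
  increments: [0,1.5,0,0,0,0,-1,0,0,0,0,0,0,-1]

```text
time: 7.82
eef_pos: [0.6241, 0.0374, 0.2438]
tool_rot: [-1.559, -0.217, 0.21]
wrist_force: [0.6, 1.2, -2.0]
width: 0.009
```

Run:
```python
from chk import *
rows([(tgt(0,-147,4.5),S[2]),(tgt(0,-60,4.5),S[2]),(tgt(0,0,4.5),S[2])],-1,.02)
```

```text
now 7.825 [0.6241 0.0374 0.2438] F [ 0.6  1.2 -2. ] w 0.009
-0.7, -2.0, 0.3, -0.0, -0.001, 0.004, -1.0, 0.0, 0.0, 17.4, 0.0, 0.0, 0.0, -1.0, 0.0, 0.0, 17.4, 0.0, 0.0, 0.0, -1.0, 0.0, 0.0, 17.4, 0.0, 0.0, 0.0, -1.0, 0.0, 0.0, 17.4, 0.0, 0.0, 0.0, -1.0
0.0, 0.0, 17.4, 0.0, 0.0, 0.0, -1.0, -0.0, 0.0, 20.0, 0.0, 0.0, 0.0, -1.0, -0.0, 0.0, 20.0, 0.0, 0.0, 0.0, -1.0, -0.0, 0.0, 20.0, 0.0, 0.0, 0.0, -1.0
```

Request:
drive_tool:
  increments: [-1,-2,0,0,0,0.004,-1,0,0,15,0,0,0,-1,0,0,15,0,0,0,-1,0,0,15,0,0,0,-1,0,0,0,0,0,0,-1]

```text
time: 8.45
eef_pos: [0.6094, 0.0845, 0.2456]
tool_rot: [-1.559, -0.213, 0.216]
wrist_force: [0.4, 0.2, -2.6]
width: 0.0089
```

Run:
```python
from chk import *
rows([(tgt(0,0,4.5),S[2])],-1,.02)
```

```text
now 8.45 [0.6094 0.0845 0.2456] F [ 0.4  0.2 -2.6] w 0.0089
0.2, -0.0, 19.6, -0.0, 0.0, -0.0, -1.0, 0.2, -0.0, 19.6, -0.0, 0.0, -0.0, -1.0, 0.2, -0.0, 19.6, -0.0, 0.0, -0.0, -1.0, 0.2, -0.0, 19.6, -0.0, 0.0, -0.0, -1.0, 0.2, -0.0, 19.6, -0.0, 0.0, -0.0, -1.0
```

Request:
drive_tool:
  increments: [0,0,20,0,0,0,-1,0,0,20,0,0,0,-1,0,0,20,0,0,0,-1,0,0,20,0,0,0,-1,0,0,10,0,0,0,-1]

```text
time: 9.07
eef_pos: [0.5831, 0.1775, 0.2457]
tool_rot: [-1.558, -0.213, 0.216]
wrist_force: [0.5, -0.4, -1.3]
width: 0.0087
```

Request:
drive_tool:
  increments: [0,0,0,0,0,0,-1]

```text
time: 9.2
eef_pos: [0.5828, 0.1784, 0.2457]
tool_rot: [-1.558, -0.214, 0.217]
wrist_force: [0.5, -0.5, -2.5]
width: 0.0086
```

Run:
```python
from chk import *
rows([(tgt(0,0,4.5),S[2])],-1,.02)
```

```text
now 9.2 [0.5828 0.1784 0.2457] F [ 0.5 -0.5 -2.5] w 0.0086
1.2, -0.1, 0.4, -0.002, 0.002, -0.002, -1.0
```

Request:
drive_tool:
  increments: [1,1.5,0.5,0,0.002,-0.002,-1,0,1,0,0,0,0,-1,0,0,0,0,0,0,-1]

```text
time: 9.57
eef_pos: [0.5847, 0.1782, 0.2437]
tool_rot: [-1.559, -0.215, 0.211]
wrist_force: [0.2, 0.6, -1.9]
width: 0.0092
```

Request:
drive_tool:
  increments: [0,1.5,0,0,0,0,-1,0,0,0,0,0,0,-1,0,0,0,0,0,0,-1]

```text
time: 9.95
eef_pos: [0.5855, 0.1778, 0.2428]
tool_rot: [-1.558, -0.215, 0.209]
wrist_force: [0.4, 1.2, -0.9]
width: 0.0085
```

Request:
drive_tool:
  increments: [0,1,0,0,0,0,-1,0,0,0,0,0,0,-1,0,0,0,0,0,0,-1]

```text
time: 10.32
eef_pos: [0.5858, 0.1778, 0.2424]
tool_rot: [-1.559, -0.216, 0.208]
wrist_force: [0.9, 0.4, -0.8]
width: 0.0089
```

Request:
drive_tool:
  increments: [-1,1.5,1,0,0,0,-1,0,0,0,0,0,0,-1,0,0,0,0,0,0,-1]

```text
time: 10.7
eef_pos: [0.5858, 0.1779, 0.2421]
tool_rot: [-1.56, -0.219, 0.204]
wrist_force: [1.2, -0.4, -0.1]
width: 0.0089
```

Request:
drive_tool:
  increments: [0,1,0,0,0,0,-1,0,0,0,0,0,0,-1,0,0,0,0,0,0,-1]

```text
time: 11.08
eef_pos: [0.5858, 0.1779, 0.242]
tool_rot: [-1.56, -0.219, 0.204]
wrist_force: [0.3, 0.1, 1.8]
width: 0.0088
```

Run:
```python
from chk import *
rows([(tgt(0,0,1.5),S[2])],-1,.02); print(env.sense()['moment'])
```

```text
now 11.075 [0.5858 0.1779 0.242 ] F [0.3 0.1 1.8] w 0.0088
-1.6, -0.8, 1.7, 0.001, -0.003, 0.01, -1.0
[-0.03369458 -0.12786408 -0.00922927]
```

Request:
drive_tool:
  increments: [-1,0,2.5,0,-0.003,0.008,-1,0,0,0,0,0,0,-1,0,0,0,0,0,0,-1]

```text
time: 11.45
eef_pos: [0.5852, 0.1795, 0.2424]
tool_rot: [-1.563, -0.217, 0.21]
wrist_force: [1.4, -1.2, 1.6]
width: 0.0091
```

Run:
```python
from chk import *
rows([(tgt(0,0,1.5),S[2])],-1,.02); print(env.sense()['moment'])
```

```text
now 11.45 [0.5852 0.1795 0.2424] F [ 1.4 -1.2  1.6] w 0.0091
-1.5, -0.4, -0.0, 0.003, -0.001, 0.004, -1.0
[-0.17102132 -0.31278338 -0.06687252]
```

Along-bar error is now 0. Releasing at moderate opening and backing straight up.

Request:
drive_tool:
  increments: [0,0,0,0,0,0,-0.5,0,0,0,0,0,0,-0.2,0,0,0,0,0,0,-0.2,0,0,0,0,0,0,-0.2]

```text
time: 11.95
eef_pos: [0.5828, 0.1804, 0.2397]
tool_rot: [-1.561, -0.212, 0.217]
wrist_force: [0.3, 0.1, 0.3]
width: 0.034
```

Request:
drive_tool:
  increments: [0,-10,0,0,0,0,-0.2,0,-20,0,0,0,0,-0.2,0,-30,0,0,0,0,-0.2,0,-40,0,0,0,0,-0.2,0,0,0,0,0,0,0]

```text
time: 12.58
eef_pos: [0.5837, 0.1807, 0.349]
tool_rot: [-1.56, -0.216, 0.213]
wrist_force: [0.4, -0.1, 0.0]
width: 0.0424
```

Run:
```python
from go import *
g=tcp(A,(-70,0,170)); print(g)
rows([(g+[0.06,0,.2],A[2]),(g+[0,0,.12],A[2]),(g+[0,0,.05],A[2])],1,.05)
```

```text
[0.40378031 0.18562907 0.1513    ]
now 12.575 [0.5837 0.1807 0.349 ] F [ 0.4 -0.1  0. ] w 0.0424
-38.1, -0.8, 12.4, 0.0, 0.056, 0.001, 1.0, -38.7, -0.8, 10.2, 0.0, 0.056, 0.001, 1.0, -39.2, -0.8, 8.0, 0.0, 0.056, 0.001, 1.0, -19.9, 26.7, 2.1, 0.0, 0.0, 0.0, 1.0, -19.9, 26.7, 2.1, 0.0, 0.0, 0.0, 1.0
-19.9, 26.7, 2.1, 0.0, 0.0, 0.0, 1.0, 0.0, 35.0, 0.0, 0.0, 0.0, 0.0, 1.0, 0.0, 35.0, 0.0, 0.0, 0.0, 0.0, 1.0
```

Request:
drive_tool:
  increments: [-38,0,12,0,0.056,0,1,-39,0,10,0,0.056,0,1,-39,0,8,0,0.056,0,1,-20,26,2,0,0,0,1,-20,26,2,0,0,0,1]

```text
time: 13.2
eef_pos: [0.4214, 0.1852, 0.2999]
tool_rot: [-1.568, -0.085, 0.069]
wrist_force: [-0.4, 0.1, 0.5]
width: 0.0856
```

Request:
drive_tool:
  increments: [-20,26,2,0,0,0,1,0,0,0,0,0,0,1,0,0,0,0,0,0,1]

```text
time: 13.58
eef_pos: [0.3998, 0.1852, 0.273]
tool_rot: [-1.568, -0.086, 0.069]
wrist_force: [-0.7, -0.2, 0.1]
width: 0.0852
```

Run:
```python
from go import *
g=tcp(A,(-70,0,170))
rows([(g+[0,0,.05],A[2]),(g,A[2])],1,.03)
c=snap('side','side7.png'); t=snap('top','top7.png')
M=np.eye(3)
out=[]
for n,cc,P,w in(('s',c,T(S,[(-40,20,250)])[0],40),('a',c,T(A,[(-70,0,190)])[0],40)):
    f=cv2.resize(cc['frame'][:,:,::-1],None,fx=5,fy=5,interpolation=cv2.INTER_CUBIC)
    for q,P0 in((S,[(-86,-5,275),(-54,-5,275),(-54,5,275),(-86,5,275)]),(S,[(-86,-5,225),(-54,-5,225),(-54,5,225),(-86,5,225)]),(A,[(-86,-5,185),(-54,-5,185),(-54,5,185),(-86,5,185)])):
        p=((proj(cc,T(q,P0))+.5)*5-.5).round().astype(int); cv2.polylines(f,[p],True,(0,255,255),1,cv2.LINE_AA)
    x,y=np.maximum(proj(cc,[P])[0]-w,0).astype(int); out.append(f[y*5:(y+2*w)*5,x*5:(x+2*w)*5])
cv2.imwrite('pics/chk7.png',np.hstack(out))
```

```text
now 13.575 [0.3998 0.1852 0.273 ] F [-0.7 -0.2  0.1] w 0.0852
1.1, 23.9, -0.0, -0.0, -0.002, 0.003, 1.0, 1.2, 23.9, -0.0, -0.0, -0.002, 0.003, 1.0, 1.2, 23.9, -0.0, -0.0, -0.002, 0.003, 1.0, 0.0, 25.0, 0.0, 0.0, 0.0, 0.0, 1.0, 0.0, 25.0, 0.0, 0.0, 0.0, 0.0, 1.0
```

View pics/chk7.png

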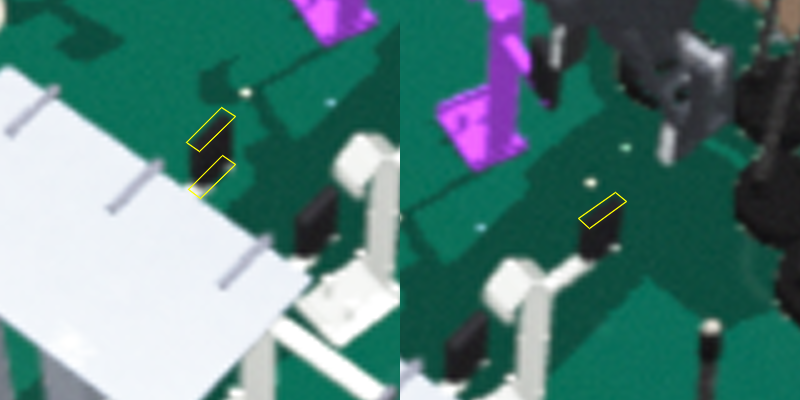

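The first carrier's handle matches its middle-pointer prediction (left crop, about (211,150)). The right crop shows A's handle at (600,215), below the open jaws. Checking the lamp clearance before descending.

Run:
```python
from go import *
c=load('top1.png'); o=np.array([165,105])
for p,z in(((170,560),.01),((117,522),.235)): print(atz(c,*(o+(np.array(p)+.5)/5-.5),z))
```

```text
[0.41068441 0.30731812 0.01      ]
[0.43048453 0.31792718 0.235     ]
```

Clearance is over 60 mm. Descending.

Request:
drive_tool:
  increments: [1,24,0,0,0,0.003,1,1,24,0,0,0,0.003,1,1,24,0,0,0,0.003,1,0,25,0,0,0,0,1,0,0,0,0,0,0,1]

```text
time: 14.3
eef_pos: [0.4113, 0.1862, 0.1804]
tool_rot: [-1.567, -0.086, 0.066]
wrist_force: [-0.3, -0.4, -0.2]
width: 0.0854
```

Run:
```python
from go import *
g=tcp(A,(-70,0,170)); rows([(g,A[2])],1,.03)
```

```text
now 14.3 [0.4113 0.1862 0.1804] F [-0.3 -0.4 -0.2] w 0.0854
-4.0, 14.5, 0.0, -0.001, -0.004, 0.007, 1.0, -3.9, 14.5, 0.1, -0.001, -0.004, 0.007, 1.0
```

Request:
drive_tool:
  increments: [-4,15,0,0,-0.004,0.007,1,-4,14,0,0,-0.004,0.007,1,0,0,0,0,0,0,1]

```text
time: 14.68
eef_pos: [0.4055, 0.1858, 0.1525]
tool_rot: [-1.567, -0.085, 0.08]
wrist_force: [-0.1, -0.5, -0.2]
width: 0.0856
```

Run:
```python
from go import *
g=tcp(A,(-70,0,170)); rows([(g,A[2])],1,.03)
```

```text
now 14.675 [0.4055 0.1858 0.1525] F [-0.1 -0.5 -0.2] w 0.0856
-1.7, 1.2, 0.0, -0.002, 0.0, 0.003, 1.0
```

Request:
drive_tool:
  increments: [-2,1,0,0,0,0.003,-1,0,0,0,0,0,0,-1,0,0,0,0,0,0,-1,0,0,0,0,0,0,-1,0,0,0,0,0,0,-1]
  newtons: 80

```text
time: 15.3
eef_pos: [0.4044, 0.1858, 0.1532]
tool_rot: [-1.567, -0.085, 0.08]
wrist_force: [-0.4, 0.2, -0.9]
width: 0.0088
```

Request:
drive_tool:
  increments: [0,0,0,0,0,0,-1,0,0,0,0,0,0,-1,0,-15,0,0,0,0,-1,0,0,0,0,0,0,-1]

```text
time: 15.8
eef_pos: [0.4039, 0.1857, 0.1687]
tool_rot: [-1.567, -0.084, 0.082]
wrist_force: [-0.0, 0.5, -1.4]
width: 0.0088
```

Request:
drive_tool:
  increments: [0,-30,0,0,0,0,-1,0,-40,0,0,0,0,-1,0,-40,0,0,0,0,-1,0,-13,0,0,0,0,-1,0,0,0,0,0,0,-1]

```text
time: 16.42
eef_pos: [0.4018, 0.1851, 0.2924]
tool_rot: [-1.567, -0.079, 0.086]
wrist_force: [0.6, 0.1, -2.5]
width: 0.0088
```

Run:
```python
from chk import *
rows([(np.r_[tgt(-120,-200,46)[:2]*0+[.44,.03],.2886],.2),(tgt(-90,-147,47),S[2])],-1,.04)
```

```text
now 16.425 [0.4018 0.1851 0.2924] F [ 0.6  0.1 -2.5] w 0.0088
5.4, 0.8, -39.6, -0.001, -0.024, -0.001, -1.0, 4.5, 0.9, -39.7, -0.001, -0.024, -0.001, -1.0, 3.5, 0.9, -39.8, -0.001, -0.024, -0.001, -1.0, 2.6, 0.9, -39.8, -0.001, -0.024, -0.001, -1.0, 30.5, 0.1, -11.9, 0.0, -0.024, 0.0, -1.0
30.2, 0.1, -12.6, 0.0, -0.024, 0.0, -1.0, 29.9, 0.1, -13.3, 0.0, -0.024, 0.0, -1.0
```

Run:
```python
from chk import *
rows([(tgt(-90,-147,47),S[2])],-1,.045)
```

```text
now 16.425 [0.4018 0.1851 0.2924] F [ 0.6  0.1 -2.5] w 0.0088
23.2, 0.6, -37.0, -0.001, -0.033, -0.001, -1.0, 22.0, 0.7, -37.8, -0.001, -0.033, -0.001, -1.0, 20.7, 0.7, -38.5, -0.001, -0.033, -0.001, -1.0, 19.4, 0.8, -39.1, -0.001, -0.033, -0.001, -1.0, 18.1, 0.8, -39.8, -0.001, -0.033, -0.001, -1.0
```

Request:
drive_tool:
  increments: [23,0,-37,0,-0.033,0,-1,22,0,-38,0,-0.033,0,-1,21,0,-38,0,-0.033,0,-1,19,0,-39,0,-0.033,0,-1,18,0,-39,0,-0.033,0,-1]

```text
time: 17.05
eef_pos: [0.5344, 0.0124, 0.278]
tool_rot: [-1.552, -0.204, 0.238]
wrist_force: [-0.8, 0.4, -2.1]
width: 0.0089
```

Request:
drive_tool:
  increments: [0,0,0,0,0,0,-1]

```text
time: 17.18
eef_pos: [0.5345, 0.0103, 0.2747]
tool_rot: [-1.551, -0.197, 0.239]
wrist_force: [-0.6, 0.5, -2.1]
width: 0.0091
```

Run:
```python
from chk import *
rows([(tgt(-80,-147,47),S[2]),(tgt(0,-147,47),S[2])],-1,.03)
c=snap('side','s8.png'); s=env.sense(); Rt=Ro.from_rotvec(s['tool_rot']).as_matrix(); M=np.c_[Rt[:,0],Rt[:,2],-Rt[:,1]]
q=[(-20,22,0),(-20,22,15),(0,0,185),(16,12,152),(-17,8,120)]
print(proj(c,(np.array(q)/1000-[-.07,0,.17-off+.0019])@M.T+s['eef_pos']).round(1).tolist())
```

```text
now 17.175 [0.5345 0.0103 0.2747] F [-0.6  0.5 -2.1] w 0.0091
12.6, -13.9, 2.4, -0.012, 0.006, -0.025, -1.0, 26.7, 0.0, 0.0, 0.0, 0.0, 0.0, -1.0, 26.7, 0.0, 0.0, 0.0, 0.0, 0.0, -1.0, 26.7, 0.0, 0.0, 0.0, 0.0, 0.0, -1.0
[[235.0, 199.4], [234.7, 196.9], [220.8, 165.2], [221.2, 177.1], [228.3, 176.0]]
```

Request:
drive_tool:
  increments: [12,-14,2,-0.012,0.006,-0.025,-1,0,0,0,0,0,0,-1]

```text
time: 17.48
eef_pos: [0.5443, 0.0186, 0.2874]
tool_rot: [-1.558, -0.213, 0.217]
wrist_force: [0.1, -0.4, -2.2]
width: 0.0092
```

Run:
```python
from chk import *
rows([(tgt(-80,-147,47),S[2]),(tgt(0,-147,47),S[2])],-1,.03)
```

```text
now 17.475 [0.5443 0.0186 0.2874] F [ 0.1 -0.4 -2.2] w 0.0092
1.2, -0.9, -3.0, -0.002, 0.002, -0.002, -1.0, 26.7, 0.0, 0.0, 0.0, 0.0, 0.0, -1.0, 26.7, 0.0, 0.0, 0.0, 0.0, 0.0, -1.0, 26.7, 0.0, 0.0, 0.0, 0.0, 0.0, -1.0
```

Request:
drive_tool:
  increments: [21,-1,-3,-0.002,0.002,-0.002,-1,20,0,0,0,0,0,-1,20,0,0,0,0,0,-1,18,0,0,0,0,0,-1,0,0,0,0,0,0,-1]

```text
time: 18.1
eef_pos: [0.6211, 0.0432, 0.2902]
tool_rot: [-1.56, -0.221, 0.218]
wrist_force: [0.3, -0.1, -1.7]
width: 0.0089
```

Run:
```python
from chk import *
rows([(tgt(0,-147,47),S[2])],-1,.03)
```

```text
now 18.1 [0.6211 0.0432 0.2902] F [ 0.3 -0.1 -1.7] w 0.0089
0.7, 1.9, -6.1, 0.001, 0.007, 0.002, -1.0
```

Request:
drive_tool:
  increments: [1,2,-6,0,0.007,0.002,-1,0,0,0,0,0,0,-1,0,10,0,0,0,0,-1,0,0,0,0,0,0,-1]

```text
time: 18.6
eef_pos: [0.6216, 0.0377, 0.2774]
tool_rot: [-1.561, -0.213, 0.215]
wrist_force: [0.3, -0.4, -2.0]
width: 0.0087
```

Run:
```python
from chk import *
rows([(tgt(0,-147,5),S[2])],-1,.012)
```

```text
now 18.6 [0.6216 0.0377 0.2774] F [ 0.3 -0.4 -2. ] w 0.0087
0.6, 10.4, -0.2, 0.0, 0.0, -0.001, -1.0, 0.6, 10.4, -0.2, 0.0, 0.0, -0.001, -1.0, 0.5, 10.4, -0.2, 0.0, 0.0, -0.001, -1.0
```

Request:
drive_tool:
  increments: [1,10,0,0,0,0,-1,1,10,0,0,0,0,-1,0,10,0,0,0,0,-1,0,0,0,0,0,0,-1]

```text
time: 19.1
eef_pos: [0.6235, 0.0382, 0.2449]
tool_rot: [-1.561, -0.212, 0.215]
wrist_force: [-0.1, -0.5, -1.2]
width: 0.0089
```

Run:
```python
from chk import *
rows([(tgt(0,-147,5),S[2]),(tgt(0,-80,5),S[2])],-1,.017)
```

```text
now 19.1 [0.6235 0.0382 0.2449] F [-0.1 -0.5 -1.2] w 0.0089
-0.3, -1.4, -0.6, 0.001, 0.0, -0.002, -1.0, 0.0, 0.0, 16.7, 0.0, 0.0, 0.0, -1.0, 0.0, 0.0, 16.7, 0.0, 0.0, 0.0, -1.0, 0.0, 0.0, 16.7, 0.0, 0.0, 0.0, -1.0, 0.0, 0.0, 16.7, 0.0, 0.0, 0.0, -1.0
```

Request:
drive_tool:
  increments: [0,-1.5,14,0,0,-0.002,-1,0,0,17,0,0,0,-1,0,0,17,0,0,0,-1,0,0,17,0,0,0,-1,0,0,0,0,0,0,-1]

```text
time: 19.73
eef_pos: [0.6044, 0.1067, 0.2475]
tool_rot: [-1.56, -0.216, 0.215]
wrist_force: [0.2, 0.3, -2.2]
width: 0.0087
```

Run:
```python
from chk import *
rows([(tgt(0,-80,5),S[2])],-1,.02)
```

```text
now 19.725 [0.6044 0.1067 0.2475] F [ 0.2  0.3 -2.2] w 0.0087
-0.4, 1.2, -4.7, 0.0, 0.002, 0.001, -1.0
```

Request:
drive_tool:
  increments: [0,1,-4.5,0,0.002,0,-1,0,0,0,0,0,0,-1,0,1.5,0,0,0,0,-1,0,0,0,0,0,0,-1]

```text
time: 20.23
eef_pos: [0.6061, 0.1009, 0.2447]
tool_rot: [-1.561, -0.213, 0.212]
wrist_force: [0.1, -0.3, -1.7]
width: 0.0087
```

Request:
drive_tool:
  increments: [0,1.5,0,0,0,0,-1,0,0,0,0,0,0,-1,0,0,0,0,0,0,-1]

```text
time: 20.6
eef_pos: [0.6066, 0.1006, 0.2435]
tool_rot: [-1.561, -0.214, 0.21]
wrist_force: [0.7, 0.7, -2.3]
width: 0.0089
```

Run:
```python
from chk import *
rows([(tgt(0,-80,1.9),S[2])],-1,.02); print(env.sense()['moment'])
```

```text
now 20.6 [0.6066 0.1006 0.2435] F [ 0.7  0.7 -2.3] w 0.0089
-0.8, 0.3, 1.8, 0.001, -0.002, 0.002, -1.0
[-0.0086024   0.07584493  0.00330961]
```

Request:
drive_tool:
  increments: [-1,1,2.2,0,-0.002,0.002,-1,0,0,0,0,0,0,-1,0,0,0,0,0,0,-1]

```text
time: 20.98
eef_pos: [0.6061, 0.1022, 0.2435]
tool_rot: [-1.562, -0.217, 0.211]
wrist_force: [1.0, 0.5, -0.1]
width: 0.0088
```

Request:
drive_tool:
  increments: [0,1.3,0,0,0,0,-1,0,0,0,0,0,0,-1,0,0,0,0,0,0,-1]

```text
time: 21.35
eef_pos: [0.6063, 0.1023, 0.2431]
tool_rot: [-1.563, -0.218, 0.21]
wrist_force: [1.2, -0.3, -0.0]
width: 0.009
```

Run:
```python
from chk import *
rows([(tgt(0,-80,1.9),S[2])],-1,.02); print(env.sense()['moment'])
```

```text
now 21.35 [0.6063 0.1023 0.2431] F [ 1.2 -0.3 -0. ] w 0.009
-0.9, -0.1, 0.0, 0.003, -0.0, 0.005, -1.0
[-0.01659129 -0.12452298 -0.03102344]
```

Seated (the weight is off the wrist) and aligned along the bar. Releasing and backing off.

Request:
drive_tool:
  increments: [0,0,0,0,0,0,-0.5,0,0,0,0,0,0,-0.2,0,0,0,0,0,0,-0.2,0,0,0,0,0,0,-0.2]

```text
time: 21.85
eef_pos: [0.6057, 0.1026, 0.2425]
tool_rot: [-1.562, -0.216, 0.211]
wrist_force: [-0.7, -0.6, -0.2]
width: 0.0342
```

Request:
drive_tool:
  increments: [0,-10,0,0,0,0,-0.2,0,-20,0,0,0,0,-0.2,0,-30,0,0,0,0,-0.2,0,-40,0,0,0,0,-0.2,0,0,0,0,0,0,-0.2]

```text
time: 22.48
eef_pos: [0.606, 0.1027, 0.3518]
tool_rot: [-1.562, -0.221, 0.207]
wrist_force: [0.7, 0.0, -0.6]
width: 0.0341
```

Request:
drive_tool:
  increments: [-50,-10,0,0,0,0,-0.2,-50,0,0,0,0,0,-0.2,-30,0,0,0,0,0,-0.2,0,0,0,0,0,0,-0.2,0,0,0,0,0,0,-0.2]

```text
time: 23.1
eef_pos: [0.4784, 0.0669, 0.3614]
tool_rot: [-1.563, -0.221, 0.207]
wrist_force: [-0.2, 0.1, 0.4]
width: 0.0341
```

Run:
```python
from chk import *
print(env.sense()['eef_pos'])
out=[]
for n,P,w in(('side',(-20,20,230),60),('top',(-20,0,260),60)):
    c=snap(n,n+'9.png'); f=cv2.resize(c['frame'][:,:,::-1],None,fx=5,fy=5,interpolation=cv2.INTER_CUBIC)
    for y in(-80,0,80):
        for z in(275,225):
            p=((proj(c,T(S,[(-86,y-5,z),(-54,y-5,z),(-54,y+5,z),(-86,y+5,z)]))+.5)*5-.5).round().astype(int); cv2.polylines(f,[p],True,(0,255,255),1,cv2.LINE_AA)
    for y in (-80,0,80):
        p=((proj(c,T(S,[(-20,y-22,105),(40,y-22,105),(40,y+22,105),(-20,y+22,105)]))+.5)*5-.5).round().astype(int); cv2.polylines(f,[p],True,(0,0,255),1,cv2.LINE_AA)
    x,y=np.maximum(proj(c,T(S,[P]))[0]-[40,60],0).astype(int); out.append(f[y*5:y*5+600,x*5:x*5+400])
cv2.imwrite('pics/chk9.png',np.hstack(out))
# bystanders: image change round them
a=load('top1.png')['frame'].astype(int); b=load('top9.png')['frame'].astype(int)
for nm,u,v in(('lamp',310,338),('bottle',490,285),('tape',250,303)):
    x,y=int(u*.64),int(v*.64); print(nm,np.abs(a-b)[y-14:y+14,x-14:x+14].mean().round(1))
```

```text
[0.47835062 0.06691626 0.36140758]
lamp 6.1
bottle 4.5
tape 13.8
```

View pics/chk9.png

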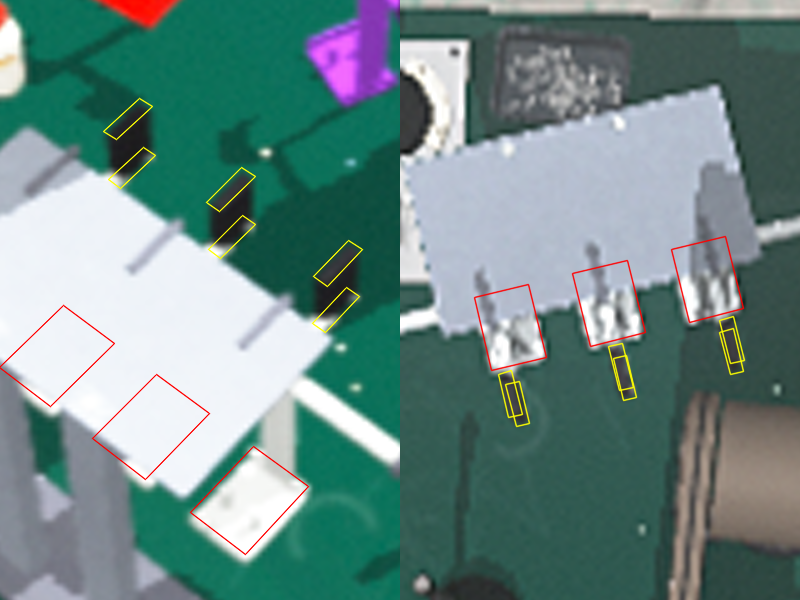

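All three handles coincide with the pointer predictions in both views. Before handing in, I'm checking the tape (its image change was largest, perhaps from the arm's shadow) and that the carriers are still.

Request:
drive_tool:
  increments: [0,0,0,0,0,0,-0.2,0,0,0,0,0,0,-0.2,0,0,0,0,0,0,-0.2,0,0,0,0,0,0,-0.2,0,0,0,0,0,0,-0.2]

```text
time: 23.82
eef_pos: [0.48, 0.0673, 0.3601]
tool_rot: [-1.562, -0.22, 0.21]
wrist_force: [-0.1, -0.6, -0.6]
width: 0.0343
```

Run:
```python
from chk import *
for n in('top','side'):
    c2=snap(n,n+'10.png'); f9=load(n+'9.png')['frame'].astype(int); d=np.abs(c2['frame'].astype(int)-f9)
    x,y=proj(c2,T(S,[(-60,0,230)]))[0].astype(int); print(n,'motion',d[y-25:y+25,x-30:x+30].mean().round(2),'noise ref',d[:60,:60].mean().round(2))
    for nm,sel in(('tape',(156,190,22,n=='top')),):
        for fn in(n+'1.png',n+'10.png'):
            c=load(fn); hsv=cv2.cvtColor(c['frame'],cv2.COLOR_RGB2HSV); m=cv2.inRange(hsv,(22,120,60),(35,255,255))
            cx,cy=(160,194) if n=='top' else (329,300)
            w=np.zeros_like(m); w[cy-18:cy+18,cx-18:cx+18]=1; v,u=np.nonzero(m*w); print(fn,'tape',u.mean().round(2),v.mean().round(2),len(u))
```

```text
top motion 1.96 noise ref 1.26
top1.png tape 160.08 194.04 145
top10.png tape 159.92 193.96 147
side motion 1.14 noise ref 1.42
side1.png tape 329.08 300.47 343
side10.png tape 329.19 300.24 355
```

The tape has not moved and the carriers are still. Handing in.

```bash
python3 -c "
from rig import env
print(env.finish_job())"
```

```text
the job is handed in; nothing more can be done
None
```

Both spares now hang on the bar and the job is handed in, at about 24 s of the 69 s allowed. I put both over the right open end. The first, from nearest the bar's right end (B in my scripts), went to the middle pointer. The second (A) went to the right pointer. The carrier already hanging at the left pointer was left alone.

**Last checks:**
- **Alignment:** in both cameras all three handles lie on their predicted pointer positions. The tool's along-bar error was about 0 mm at each release, though the stand's position itself is only good to 1–2 mm.
- **Hanging free:** the weight had come off the wrist before I opened the gripper. In pictures 0.7 s apart, the change around the carriers was close to camera noise: top 1.96 against 1.26, side 1.14 against 1.42. The gripper is well clear.
- **Bystanders:** the tape's first comparison showed a larger change (13.8), which I put down to the arm's shadow, because its centre had moved no more than 0.25 px. The lamp and bottle I checked only by image change, which was small (6.1 and 4.5).
- **Forces:** no wrist reading at the end of a move went above about 3 N.

No check failed.

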